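# Make the recipe stand ready for the tablet

## Task

We are changing the phone on the recipe stand for the tablet. Slide the stand's end stop all the way open to the left, then lift the phone out, stand it upright on the ledge of the white charging stand and let go of it. Then pull the spring-loaded clamp on top of the recipe stand up out of its tube until the dark ring mark on its rod is level with the tube's mouth, and finish while still holding it there, so that I can slip the tablet in; leave the other things on the worktop where they are.

Things in the scene. Friction and masses are not known exactly. Their poses are not given: they have to be found in the camera images.
- stand: Wooden recipe stand, fixed; foot 175 x 262 x 16 mm. Origin: centre of its underside; x to its back, y to its left, z up. A trough along y, 24 mm deep from back board to a 9 mm high front lip, and the 95 mm high, 236 mm wide back board lean back 10 degrees about y: 'up the lean' is (0.174, 0, 0.985). Fixed cheek at the right, sliding end stop at the left, sprung clamp behind the middle.
- trough_corner (a point): Point at mid-length of the recipe stand where trough floor and back board meet, 26 mm above the worktop; axes as the stand. The fixed cheek's inner face lies 105 mm to the right (-y). Trough cheeks are 46 mm high.
- stop (a joint): End stop of the recipe stand, a cheek that slides along the trough to +y of the stand. 0 = closed, its inner face 29 mm right of the trough's middle, beside the phone; 0.135 m = fully open, at the left end. About 2 N of friction; it stays where it is left.
- stop_grip (a point): Middle of the end stop's grip: a black upright plate 12 mm thick (stand y), 22 mm long (stand x), 50 mm in front of the trough corner. The point is 72 mm above the worktop; the plate's top 17 mm above it; the plate is free down to 24 mm below it, where a metal bridge runs back to the cheek. Moves with the stop; axes as the stand.
- clamp (a joint): How far the sprung clamp's rod (16 mm thick) is drawn out of its tube, along the lean: 0 = rest, 0.050 m = the dark ring mark (4 mm wide, hidden in the tube at rest) is level with the tube's mouth, 0.075 m = hard end. The inner spring pulls back with about 5.5 N at rest and 10 N at the mark; let go, it snaps back.
- clamp_grip (a point): Middle of the pull grip on the clamp: a black plate 14 mm thick (own x), 44 mm wide (own y), 34 mm high. Own z is the rod's axis, up the lean (pull that way), own x to the back. The head's top is 17 mm below the point, the plate's top 15 mm above. The head is 56 mm wide and reaches 43 mm forward of the axis. At rest the plate's top is 180 mm up. Moves with the clamp.
- phone: Dark phone, a slab 9 mm thick (own x), 74 mm wide (own y), 148 mm high (own z), about 0.19 kg. Origin: middle of its lower edge; own z runs up the phone, -x is the screen side. At the start it stands at the right end of the trough, leaning on the back board; its uppermost 50 mm are free in front and behind. (Behind the stand, from x = 0.65 m on, a rack's shelves overhang at 0.42 and 0.69 m.)
- charger: White charging stand, fixed, base 96 x 88 mm, 130 mm high. Origin: on the worktop under its base; x to its back, y to its left, z up. Its back pad, 66 mm wide and 95 mm high, leans back 10 degrees about y as the recipe stand does; in front of it a ledge, 19 mm deep to a 10 mm high lip.
- charger_seat (a point): Point on the charging stand's ledge, 5 mm in front of the back pad, where the middle of the phone's lower edge belongs, the phone's width along the charger's y and leaning 10 degrees back on the pad. Axes as the charger (not leaned).
- tablet: Dark tablet 143 x 205 x 9 mm lying flat at the back; not to be touched. Origin: underside.
- mug: White mug with a handle, 101 mm high; bystander. Origin: underside.
- salt: Salt shaker, 90 mm high, 44 mm across; bystander. Origin: underside.
- keys: Ring of keys lying flat, 101 x 122 x 8 mm; bystander. Origin: underside.
- spoon: Teaspoon lying between the two stands, 130 mm long, 11 mm high; bystander. Origin: underside.

How it is judged:
By the outcome, as a careful person would: the job done as asked, in the order asked, and still so for the second after the job is handed in, while the arm keeps its last pose, push and grip.
It also fails if it takes over 64 s, if anything falls off the work surface, if the arm or the gripper's body presses on something with over 40 N, if the wrist force passes 120 N, or if a joint passes its speed limit or range.

## Robot

A 6-joint arm with a two-finger parallel gripper is mounted at the origin on a cart in front of the work surface, level with it; the furniture and walls round the work are solid. World frame = base frame: x ahead of the robot, y to its left, z up, the work surface at z = 0. Lengths are in m, angles in degrees, forces in N, time in s.
With the tool pointing down it reaches from about 0.4 to 0.825 m from the base axis. Payload 7 kg.
Tool frame: the origin (TCP) lies midway between the tips of the shut fingers; the grasp point (between the pads) lies 19 mm behind it; z points along the fingers, y is the line along which they close (so a half turn about z gives the same grasp; the last joint's range is limited). The gripper opens to 88 mm and grips with 3 to 60 N. Pads are 19 mm wide; open, the fingers measure 130 mm over their backs; the gripper's body (78 mm by 193 mm) begins 47 mm behind the grasp point.
Start: joints at [85.434, 20.546, 0.682, 0, -70.136, -16.507], TCP at [0.243, 0.63, 0.227] pointing down, gripper open.
Joint ranges: [-176.03, 176.03], [-82.01, 121.73], [-58.28, 71.71], [-173.87, 95.51], [-174.79, -0.11], [-173.66, 173.66]. Speed limits (degrees/s): [136.94, 136.94, 172.46, 180, 180, 180].

## Interface

Orientations are given as [roll, pitch, yaw] about the fixed x, y, z axes, in that order (R = Rz(yaw) Ry(pitch) Rx(roll)).
In Python, from plant import ctrl gives the robot as it stands. The module is installed in compiled form; this text tells all that it offers.
- The arm moves only by the tool send_rows, never from a script. Its argument "plan" is a list that holds one entry, the list of rows, each a list of 6 numbers: the shift along the tool's x, y, z in cm, then the turn, a rotation vector about the tool's x, y, z in degrees. A call has 1 to 8 rows; each row is the pose to reach, as a shift and turn from the pose commanded when the call began, along the tool's axes at that moment; what a row does not reach only later rows make up. A row lasts 1/12 s, in which the tool goes at most 41.7 mm and 7.16 degrees, less where a joint would pass 70% of its speed; a pose out of reach is approached as far as the arm can. A call with a gripper value outside its range is refused whole. "fingers" is the opening, from 0 (shut) to 1 (fully open), set as the call begins (left out, the last holds). The fingers move at their own pace and stop on an object; the grip force is fixed at half the most. Time passes only in rows, so rows that repeat a pose let the fingers close. It gives the time, the measured TCP pose, the force, the opening and the grip force at its end, in the units of the state.
- ctrl.get_obs(): the state, without advancing time (a new reading comes with each control period).
- ctrl.snapshot(name): name is "scene" or "top" or "wrist"; returns a dict with "img" (400x640x3 uint8, red, green, blue), "K" (3x3 intrinsics, pixels), "pose" (4x4, takes a point from camera to world coordinates). Camera axes: x right, y down, z forward; pixel columns grow to the right and rows downward; lengths in m; the calibration is good to about 2 mm. A picture is of the moment at which its call begins. There is no depth.
- ctrl.close_job(): hands the job in; it is judged then, once.
The state is a dict: "clock": time; "joint_pos": joint angles; "qvel": joint speeds; "tau": joint torques, N m; "tool_pos": TCP position; "orientation": TCP orientation; "force": force on the tool from outside, world axes, zero at the start; "moment": the same for the moment, N m; "opening": finger opening in m; "gripper_force": force on a finger pad.
Only numpy, scipy, OpenCV 4.12 (cv2) and the standard library are available. Lean on these libraries where they do the work, as an engineer would, in place of code of your own. Each camera call takes 0.05 s, during which the arm holds its last target. There are 200 camera calls.

## Working session

There is one attempt and no reset: what is moved stays moved. The work goes in short steps, Python scripts to look and compute and a tool call to move; the robot and the scene stay as the last step left them, time stands still between calls to the robot, and variables do not carry over. Pictures are saved under pics/ and viewed, at most 10 in all, crops included, and the job is handed in when it is done.

Besides the shell and the picture viewer there is one more tool, called after "Emit:" in YAML: its name, and indented under it one key for each argument. send_rows: Moves the arm, as the interface text tells. Its arguments: {"type":"object","properties":{"plan":{"type":"array","items":{"type":"array","items":{"type":"array","items":{"type":"number"}}}},"fingers":{"type":"number"}},"required":["plan"]}

```bash
mkdir -p pics
python3 - <<'E'
from plant import ctrl
import cv2,numpy as np
o=ctrl.get_obs();print({k:np.round(v,3).tolist() for k,v in o.items()})
for n in ["scene","top","wrist"]:
    s=ctrl.snapshot(n);np.savez(f"pics/{n}0.npz",**s);cv2.imwrite(f"pics/{n}0.png",s["img"][:,:,::-1]);print(n,np.round(s["K"],1).tolist(),np.round(s["pose"],3).tolist())
E
```

```text
{'clock': 0.0, 'joint_pos': [85.435, 20.591, 0.634, -0.021, -70.134, -16.506], 'qvel': [-0.052, -0.002, -0.012, 0.07, 0.06, 0.015], 'tau': [0.0, -58.271, 29.305, 6.997, 0.007, -0.0], 'tool_pos': [0.243, 0.629, 0.226], 'orientation': [179.907, -0.007, -21.078], 'force': [-0.09, -0.165, 0.344], 'moment': [0.0, -0.015, 0.003], 'gripper_force': 0.0, 'opening': 0.088}
scene [[436.6, 0.0, 328.6], [0.0, 436.6, 202.9], [0.0, 0.0, 1.0]] [[-0.651, -0.33, 0.683, -0.087], [-0.759, 0.299, -0.579, 0.552], [-0.014, -0.895, -0.445, 0.534], [0.0, 0.0, 0.0, 1.0]]
top [[376.5, 0.0, 321.5], [0.0, 376.5, 197.3], [0.0, 0.0, 1.0]] [[0.023, -0.998, 0.055, 0.524], [-1.0, -0.024, -0.015, 0.003], [0.016, -0.054, -0.998, 1.065], [0.0, 0.0, 0.0, 1.0]]
wrist [[332.9, 0.0, 315.7], [0.0, 332.9, 205.5], [0.0, 0.0, 1.0]] [[-0.359, -0.887, -0.289, 0.321], [-0.933, 0.342, 0.11, 0.6], [0.001, 0.309, -0.951, 0.384], [0.0, 0.0, 0.0, 1.0]]
```

View pics/scene0.png

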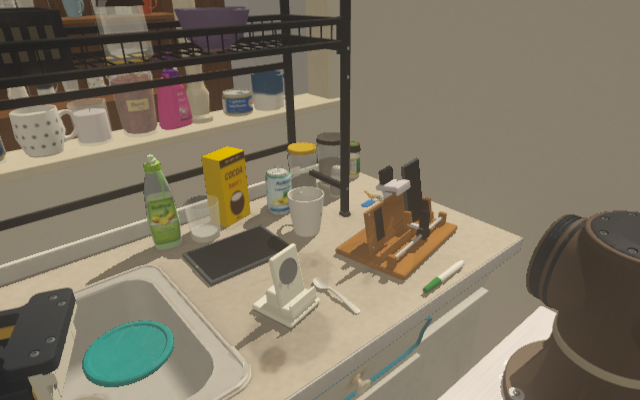

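View pics/top0.png

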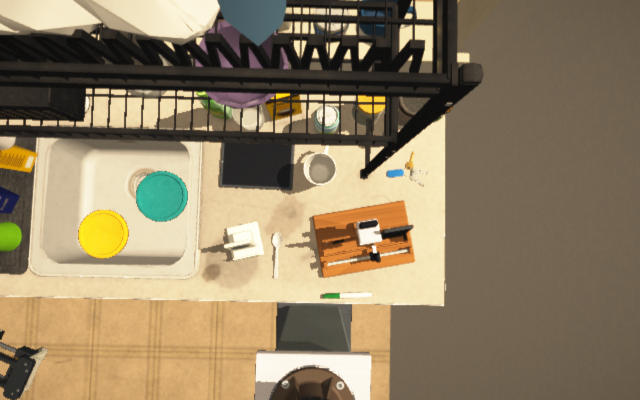

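Scene view: recipe stand at about (400,230), with the phone at its right end (412,200), the charger at (287,285) and the spoon at (335,295). Top view: stand foot centred near (364,238), charger at (243,241), tablet at (257,165). I'll enlarge both.

Run:
```python
import cv2
a=cv2.imread("pics/top0.png")[190:290,210:430];b=cv2.imread("pics/scene0.png")[150:330,240:480]
a=cv2.resize(a,(770,350),interpolation=3);b=cv2.resize(b,(800,600),interpolation=3)
cv2.imwrite("pics/topc.png",a);cv2.imwrite("pics/scenec.png",b)
```

```text
(no output)
```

View pics/topc.png

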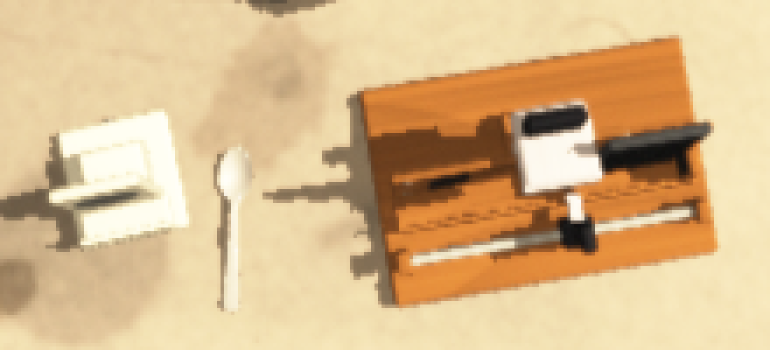

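View pics/scenec.png

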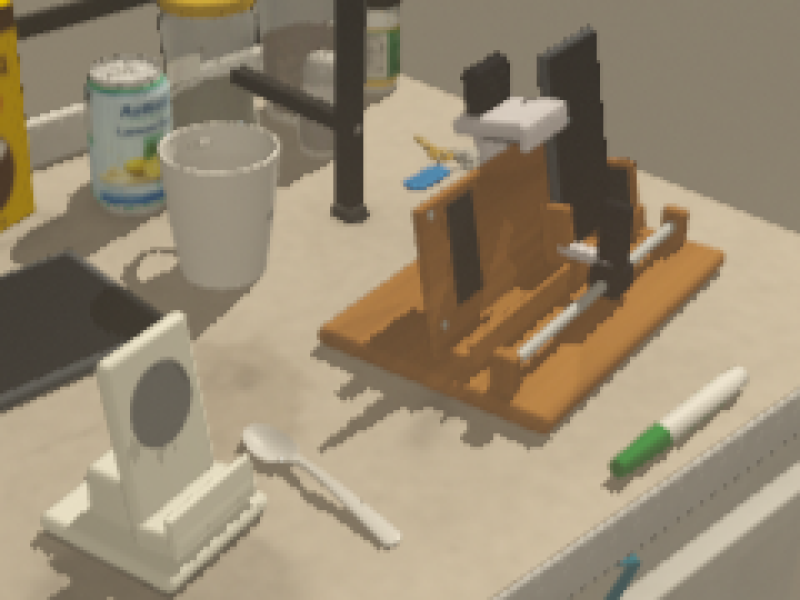

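Top crop (3.5x, offset 210,190): stand foot corners are about (361,90), (681,37), (717,247) and (398,305), the black stop grip is at (577,235), and the clamp plate is at (555,120). The charger base corners are about (165,112), (187,225) and (80,247). The scene crop (3.33x, offset 240,150) shows the charger base at (45,522), (172,590) and (265,505), and the stop grip top at (615,170).

```bash
cat > h.py <<'E'
import numpy as np,cv2
from scipy.spatial.transform import Rotation as R
def ray(s,p):
    d=s["pose"][:3,:3]@np.linalg.solve(s["K"],[p[0],p[1],1]);return s["pose"][:3,3],d/np.linalg.norm(d)
def onz(s,p,z):
    o,d=ray(s,p);return o+d*(z-o[2])/d[2]
def tri(s1,p1,s2,p2):
    a,u=ray(s1,p1);b,v=ray(s2,p2)
    k=np.linalg.lstsq(np.c_[u,-v],b-a,rcond=None)[0];P=a+k[0]*u;Q=b+k[1]*v
    return (P+Q)/2,np.linalg.norm(P-Q)
def proj(s,P):
    c=s["pose"][:3,:3].T@(np.asarray(P)-s["pose"][:3,3]);q=s["K"]@c;return q[:2]/q[2]
E
python3 - <<'E'
from h import *
T=dict(np.load("pics/top0.npz"));S=dict(np.load("pics/scene0.npz"))
tc=lambda x,y:((x+.5)/3.5-.5+210,(y+.5)/3.5-.5+190)
sc=lambda x,y:((x+.5)/3.333-.5+240,(y+.5)/3.333-.5+150)
np.set_printoptions(precision=4,suppress=True)
hsv=cv2.cvtColor(T["img"],cv2.COLOR_RGB2HSV)
m=cv2.inRange(hsv,(5,130,50),(20,255,255));m[:,:305]=0;m[:195]=0;m[285:]=0;m[:,430:]=0
c=max(cv2.findContours(cv2.morphologyEx(m,cv2.MORPH_CLOSE,np.ones((9,9))),0,1)[0],key=cv2.contourArea)
r=cv2.minAreaRect(c);print(r)
P=np.array([onz(T,p,.016) for p in cv2.boxPoints(r)]);print(P,np.linalg.norm(P-np.roll(P,1,0),axis=1),P.mean(0))
e=[onz(T,tc(*p),.016) for p in[(361,90),(681,37),(717,247),(398,305)]]
print("foot manual",np.array(e),np.linalg.norm(np.array(e)-np.roll(e,1,0),axis=1),np.mean(e,0))
o=[onz(S,sc(*p),0) for p in[(45,522),(172,590),(265,505)]]
print("charger scene z0",np.array(o),np.linalg.norm(np.diff(o,axis=0),axis=1))
for z in(0,.01,.016):
    o=[onz(T,tc(*p),z) for p in[(165,112),(187,225),(80,247)]]
    print("charger top",z,np.array(o),np.linalg.norm(np.diff(o,axis=0),axis=1))
print("grip top",tri(T,tc(577,228),S,sc(615,168)))
print("phone top L",tri(T,tc(605,160),S,sc(538,55)),"R",tri(T,tc(710,128),S,sc(597,30)))
print("clamp plate",tri(T,tc(555,120),S,sc(485,62)))
print("padtop L/R",tri(T,tc(48,196),S,sc(98,365)),tri(T,tc(145,178),S,sc(183,313)))
E
```

```text
((363.1673583984375, 238.6427459716797), (62.82637405395508, 93.71859741210938), 80.27242279052734)
[[ 0.5303  0.0136  0.016 ]
 [ 0.5804 -0.2437  0.016 ]
 [ 0.4091 -0.2751  0.016 ]
 [ 0.3604 -0.0197  0.016 ]] [0.1731 0.2621 0.1742 0.2599] [ 0.47   -0.1312  0.016 ]
foot manual [[ 0.531   0.0106  0.016 ]
 [ 0.5792 -0.2442  0.016 ]
 [ 0.4131 -0.2746  0.016 ]
 [ 0.3625 -0.0226  0.016 ]] [0.1718 0.2592 0.1688 0.257 ] [ 0.4714 -0.1327  0.016 ]
charger scene z0 [[0.4983 0.2448 0.    ]
 [0.4069 0.2238 0.    ]
 [0.4277 0.1432 0.    ]] [0.0937 0.0832]
charger top 0 [[0.5099 0.1678 0.    ]
 [0.42   0.1473 0.    ]
 [0.4008 0.232  0.    ]] [0.0921 0.0869]
charger top 0.01 [[0.51   0.1662 0.01  ]
 [0.421  0.146  0.01  ]
 [0.4019 0.2299 0.01  ]] [0.0913 0.0861]
charger top 0.016 [[0.5101 0.1653 0.016 ]
 [0.4216 0.1452 0.016 ]
 [0.4026 0.2286 0.016 ]] [0.0908 0.0856]
grip top (array([ 0.4309, -0.1511,  0.1142]), np.float64(0.0107909495090051))
phone top L (array([ 0.4898, -0.1528,  0.1765]), np.float64(0.008663525691494228)) R (array([ 0.5087, -0.2295,  0.1685]), np.float64(0.00233522491239459))
clamp plate (array([ 0.5132, -0.1218,  0.1726]), np.float64(0.001349171233730078))
padtop L/R (array([0.4505, 0.2299, 0.1221]), np.float64(0.0006548899484576695)) (array([0.4654, 0.1636, 0.1186]), np.float64(0.003694956184863494))
```

```bash
cat >> h.py <<'E'
import json,os
from scipy.spatial.transform import Slerp
def rpy(r,p,y): return R.from_euler("xyz",[r,p,y],degrees=True)
def plan(targets,start=None,step=0.034,ang=6.5,rmax=8):
    """start from saved commanded pose; targets: (pos,R). prints each call's final row; chains with rounding"""
    p,q=start if start else load()
    for t,Q in targets:
        t=np.array(t);n=max(np.linalg.norm(t-p)/step,np.degrees((q.inv()*Q).magnitude())/ang);k=max(1,int(np.ceil(n/rmax)))
        p0,sl=p,Slerp([0,1],R.concatenate([q,Q]))
        for i in range(1,k+1):
            w=p0+(t-p0)*i/k;W=sl(i/k)
            row=np.r_[np.round(q.inv().apply(w-p)*100,2),np.round((q.inv()*W).as_rotvec(degrees=True),1)]
            print("rows",int(np.ceil(n/k))+1,(row+0.).tolist())
            p=p+q.apply(row[:3]/100);q=q*R.from_rotvec(row[3:],degrees=True)
    json.dump([p.tolist(),q.as_quat().tolist()],open("cmd.json","w"))
def load():
    a,b=json.load(open("cmd.json"));return np.array(a),R.from_quat(b)
E
python3 - <<'E'
from h import *
plan([((.45,.3,.26),rpy(180,0,-75)),((.40,-.06,.25),rpy(180,0,-169))],start=(np.array([.243,.63,.227]),rpy(180,0,-21.07)))
E
```

```text
rows 7 [15.59, 11.68, -1.65, 0.0, 0.0, 27.0]
rows 7 [19.19, 3.32, -1.65, 0.0, 0.0, 26.9]
rows 9 [16.74, 7.08, 0.5, 0.0, 0.0, 47.0]
rows 9 [16.59, -7.4, 0.5, 0.0, 0.0, 47.0]
```

Emit:
send_rows:
  plan:
    - [[15.59,11.68,-1.65,0,0,27],[15.59,11.68,-1.65,0,0,27],[15.59,11.68,-1.65,0,0,27],[15.59,11.68,-1.65,0,0,27],[15.59,11.68,-1.65,0,0,27],[15.59,11.68,-1.65,0,0,27],[15.59,11.68,-1.65,0,0,27]]

```text
clock: 0.73
tool_pos: [0.347, 0.4636, 0.2436]
orientation: [-180.0, 0.0, -48.2]
force: [-0.4, -0.1, -0.4]
opening: 0.088
gripper_force: 0.0
```

Emit:
send_rows:
  plan:
    - [[19.19,3.32,-1.65,0,0,26.9],[19.19,3.32,-1.65,0,0,26.9],[19.19,3.32,-1.65,0,0,26.9],[19.19,3.32,-1.65,0,0,26.9],[19.19,3.32,-1.65,0,0,26.9],[19.19,3.32,-1.65,0,0,26.9],[19.19,3.32,-1.65,0,0,26.9]]

```text
clock: 1.32
tool_pos: [0.4502, 0.2995, 0.2594]
orientation: [180.0, 0.0, -75.1]
force: [-0.6, 0.9, 0.0]
opening: 0.0877
gripper_force: 0.0
```

Emit:
send_rows:
  plan:
    - [[16.74,7.08,0.5,0,0,47],[16.74,7.08,0.5,0,0,47],[16.74,7.08,0.5,0,0,47],[16.74,7.08,0.5,0,0,47],[16.74,7.08,0.5,0,0,47],[16.74,7.08,0.5,0,0,47],[16.74,7.08,0.5,0,0,47],[16.74,7.08,0.5,0,0,47]]

```text
clock: 1.98
tool_pos: [0.4246, 0.1208, 0.2545]
orientation: [180.0, 0.0, -122.1]
force: [-0.4, 0.9, -0.4]
opening: 0.0876
gripper_force: 0.0
```

Emit:
send_rows:
  plan:
    - [[16.59,-7.4,0.5,0,0,47],[16.59,-7.4,0.5,0,0,47],[16.59,-7.4,0.5,0,0,47],[16.59,-7.4,0.5,0,0,47],[16.59,-7.4,0.5,0,0,47],[16.59,-7.4,0.5,0,0,47],[16.59,-7.4,0.5,0,0,47],[16.59,-7.4,0.5,0,0,47]]

```text
clock: 2.65
tool_pos: [0.4, -0.0596, 0.2494]
orientation: [180.0, -0.0, -169.0]
force: [0.3, 0.8, 0.4]
opening: 0.0877
gripper_force: 0.0
```

Run:
```python
from h import *
from plant import ctrl
o=ctrl.get_obs();print(o["clock"],o["tool_pos"],o["orientation"])
s=ctrl.snapshot("wrist");np.savez("pics/w1.npz",**s);cv2.imwrite("pics/w1.png",cv2.resize(s["img"][:,:,::-1],(800,500),interpolation=3))
```

```text
2.65 [ 0.39996288 -0.05957113  0.24938252] [ 1.79994846e+02 -2.16990527e-02 -1.68971130e+02]
```

View pics/w1.png

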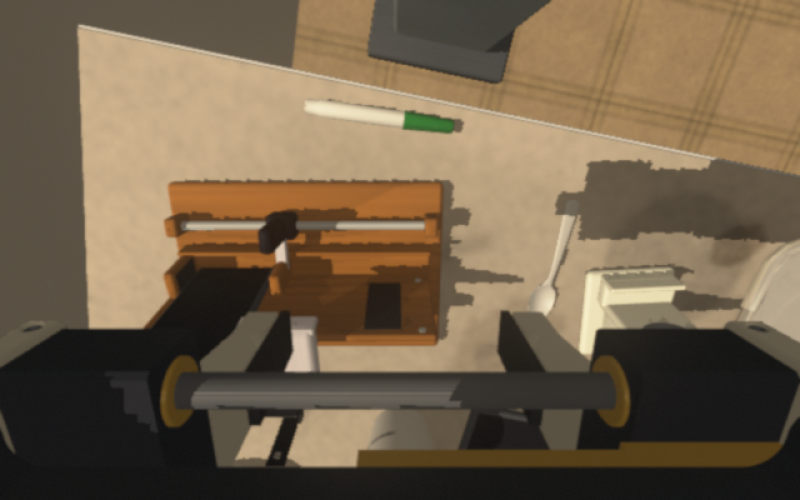

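Wrist view (1.25x): the foot's front edge is at row 183, the black stop grip at about (280,230), the trough at rows 250–290, the phone at (210,300), and the charger's front left part at (600–690, 270–350). I'll zoom in on the parts that matter.

Run:
```python
from h import *
w=cv2.imread("pics/w1.png");w=np.load("pics/w1.npz")["img"][:,:,::-1];t=cv2.imread("pics/top0.png");s=cv2.imread("pics/scene0.png")
f=lambda im,x,y,W,H,k:cv2.resize(im[y:y+H,x:x+W],(W*k,H*k),interpolation=3)
A=f(w,125,140,130,120,3)   # 390x360
B=f(w,455,205,130,75,3)    # 390x225
C=f(t,350,210,65,60,6)     # 390x360
D=f(s,385,155,65,95,4)[:225]
can=np.zeros((600,800,3),np.uint8)
can[:360,:390]=A;can[365:590,:390]=B;can[:360,400:790]=C
E=f(t,220,215,50,45,5);can[365:590,400:650]=E
cv2.imwrite("pics/m1.png",can)
```

```text
(no output)
```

View pics/m1.png

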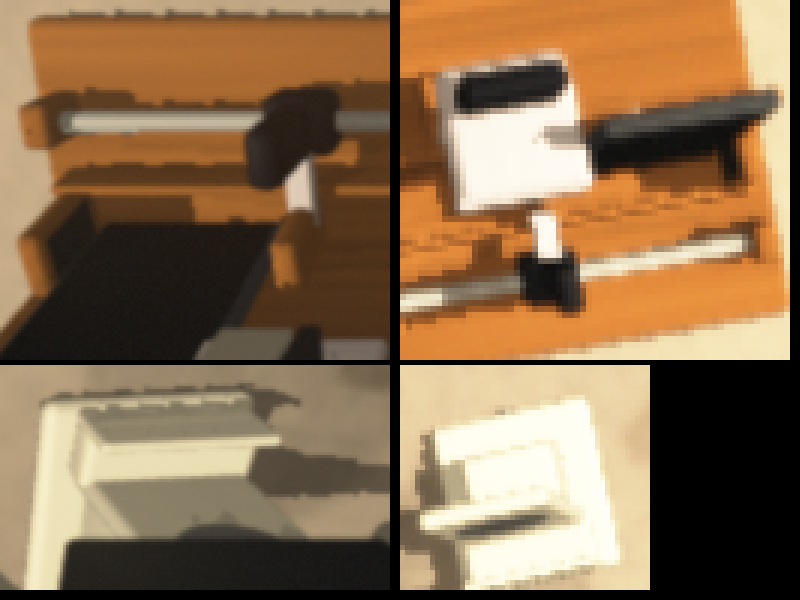

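Montage: the stop grip's top face is centred at about (262,158) in the wrist panel and (170,285) in the top panel. The clamp plate top is at (112,84) in the top panel. The charger's ledge/pad junction is at (80–250, 480) in the lower-left panel.

Run:
```python
from h import *
np.set_printoptions(precision=4,suppress=True)
T=dict(np.load("pics/top0.npz"));W=dict(np.load("pics/w1.npz"));S=dict(np.load("pics/scene0.npz"))
u=lambda x,y,k,ox,oy:((x+.5)/k-.5+ox,(y+.5)/k-.5+oy)
wa=u(262,158,3,125,140);ta=u(170,285,6,350,210)
print("grip",onz(W,wa,.089),onz(T,ta,.089),tri(W,wa,T,ta))
print("clamp top",onz(T,u(113,84,6,350,210),.178))
# foot corners in wrist (front edge)
for p in [(30,20)]: print("foot FR",onz(W,u(*p,3,125,140),.016))
print("phone top back edge", onz(T,u(200,132,6,350,210),.173),onz(T,u(378,95,6,350,210),.173))
Rs=R.from_euler("z",10.9,degrees=True);c=np.array([.470,-.131,0])
for P in (onz(W,wa,.089),onz(T,ta,.089)): print("grip in stand",Rs.inv().apply(P-c))
print("clamp in stand",Rs.inv().apply(onz(T,u(113,84,6,350,210),.178)-c))
print("phone mid in stand",Rs.inv().apply((onz(T,u(200,132,6,350,210),.173)+onz(T,u(378,95,6,350,210),.173))/2-c))
for z in(.025,.035): print("junction",z,onz(W,u(80,118,3,455,205),z),onz(W,u(250,114,3,455,205),z))
for z in(.035,.045): print("liptop",z,onz(W,u(100,80,3,455,205),z),onz(W,u(280,75,3,455,205),z))
```

```text
grip [ 0.4254 -0.1593  0.089 ] [ 0.4269 -0.1604  0.089 ] (array([ 0.4266, -0.1607,  0.0852]), np.float64(0.0007457768864257086))
clamp top [ 0.5136 -0.122   0.178 ]
foot FR [ 0.4116 -0.2729  0.016 ]
phone top back edge [ 0.4954 -0.1573  0.173 ] [ 0.5116 -0.2277  0.173 ]
grip in stand [-0.0492 -0.0194  0.089 ]
grip in stand [-0.0479 -0.0208  0.089 ]
clamp in stand [0.0445 0.0006 0.178 ]
phone mid in stand [ 0.0213 -0.0667  0.173 ]
junction 0.025 [0.4496 0.1629 0.025 ] [0.4342 0.2321 0.025 ]
junction 0.035 [0.4462 0.1566 0.035 ] [0.4312 0.2241 0.035 ]
liptop 0.035 [0.4287 0.1588 0.035 ] [0.4127 0.2291 0.035 ]
liptop 0.045 [0.4257 0.1525 0.045 ] [0.4101 0.221  0.045 ]
```

```bash
cat >> h.py <<'E'
YS=10.9;Rs=R.from_euler("z",YS,degrees=True);c=np.array([.470,-.131,0])
def st(x,y,z): return c+Rs.apply([x,y,z])
def tcp(G,Q,back=0): return G+Q.apply([0,0,.019-back])
E
python3 - <<'E'
from h import *
Q=R.from_euler("z",YS,degrees=True)*R.from_euler("y",-15,degrees=True)*rpy(180,0,180)
print(Q.as_matrix().round(2).tolist())
G=st(-.0485,-.020,.078)
plan([(tcp(G,Q,.07),Q),(tcp(G,Q),Q),(tcp(st(-.0485,.115,.078),Q),Q)])
E
```

```text
[[-0.95, -0.19, 0.25], [-0.18, 0.98, 0.05], [-0.26, 0.0, -0.97]]
rows 6 [0.66, -10.3, 12.27, 0.0, -15.0, 0.1]
rows 4 [0.0, 0.0, 7.0, 0.0, 0.0, 0.0]
rows 5 [0.0, 13.5, 0.01, 0.0, 0.0, 0.0]
```

Emit:
send_rows:
  plan:
    - [[0.66,-10.3,12.27,0,-15,0],[0.66,-10.3,12.27,0,-15,0],[0.66,-10.3,12.27,0,-15,0],[0.66,-10.3,12.27,0,-15,0],[0.66,-10.3,12.27,0,-15,0],[0.66,-10.3,12.27,0,-15,0],[0.66,-10.3,12.27,0,-15,0]]
  fingers: 0.45

```text
clock: 3.28
tool_pos: [0.4136, -0.1622, 0.1271]
orientation: [-180.0, 15.0, -168.8]
force: [0.2, 0.6, 0.5]
opening: 0.0464
gripper_force: 0.0
```

Emit:
send_rows:
  plan:
    - [[0,0,2,0,0,0],[0,0,4,0,0,0],[0,0,5.5,0,0,0],[0,0,7,0,0,0],[0,0,7,0,0,0],[0,0,7,0,0,0]]

```text
clock: 3.78
tool_pos: [0.4316, -0.1577, 0.06]
orientation: [-180.0, 15.0, -168.7]
force: [-0.6, -0.9, 0.1]
opening: 0.0394
gripper_force: 0.0
```

Emit:
send_rows:
  plan:
    - [[0,0,0,0,0,0],[0,0,0,0,0,0],[0,0,0,0,0,0],[0,0,0,0,0,0],[0,0,0,0,0,0],[0,0,0,0,0,0],[0,0,0,0,0,0],[0,0,0,0,0,0]]
  fingers: 0

```text
clock: 4.45
tool_pos: [0.4309, -0.1591, 0.0598]
orientation: [-180.0, 15.0, -169.0]
force: [-2.4, 1.4, 7.2]
opening: 0.0116
gripper_force: 30.0
```

Gripped: the opening is 11.6 mm, matching the 12 mm plate. Now I'll slide it left (tool +y).

Emit:
send_rows:
  plan:
    - [[0,1.5,0,0,0,0],[0,3.5,0,0,0,0],[0,5.5,0,0,0,0],[0,7.5,0,0,0,0],[0,9.5,0,0,0,0],[0,11.3,0,0,0,0],[0,12.6,0,0,0,0],[0,13.2,0,0,0,0]]

```text
clock: 5.12
tool_pos: [0.4071, -0.0334, 0.0619]
orientation: [179.4, 13.8, -169.2]
force: [-6.1, -4.0, -41.1]
opening: 0.0117
gripper_force: 29.9
```

Emit:
send_rows:
  plan:
    - [[0,0.2,0,0,0,0],[0,0.3,0,0,0,0],[0,0.3,0,0,0,0],[0,0.3,0,0,0,0]]

```text
clock: 5.45
tool_pos: [0.4068, -0.0317, 0.0619]
orientation: [179.3, 13.7, -169.2]
force: [-8.3, 0.5, -34.8]
opening: 0.0118
gripper_force: 29.9
```

Run:
```python
from h import *
from plant import ctrl
o=ctrl.get_obs();print(o["force"],o["moment"],o["tool_pos"],o["orientation"],o["joint_pos"])
w=ctrl.snapshot("wrist");s=ctrl.snapshot("scene");t=ctrl.snapshot("top")
for n,v in zip("wst",(w,s,t)): np.savez(f"pics/{n}2.npz",**v)
f=lambda im,x,y,W,H,k:cv2.resize(im[y:y+H,x:x+W,::-1],(W*k,H*k),interpolation=3)
can=np.zeros((600,800,3),np.uint8)
can[:300,:400]=cv2.resize(w["img"][100:400,120:520,::-1],(400,300))
can[:360,410:800]=f(s["img"],340,150,130,120,3)
can[365:605,410:][:235]=f(t["img"],310,200,97,60,4)[:235,:390] if False else cv2.resize(t["img"][200:275,305:429,::-1],(390,235),interpolation=3)
cv2.imwrite("pics/m2.png",can)
```

```text
[ -8.28483092   0.53516595 -34.83328937] [-1.09614546  5.9284409   0.20445174] [ 0.40683556 -0.03174091  0.06187703] [ 179.33974403   13.74046712 -169.23119971] [  26.43950111   -1.61256434  -58.27957739    8.86752708  -20.13270665
 -113.56674455]
```

View pics/m2.png

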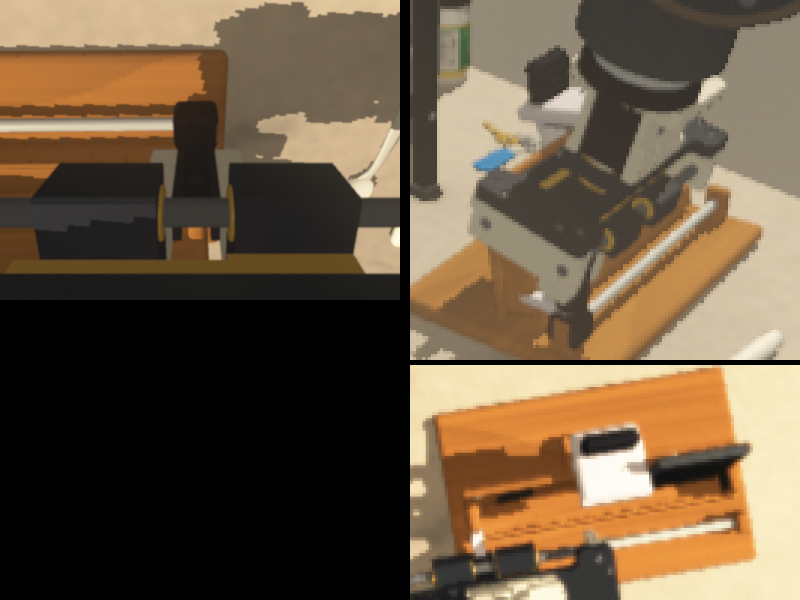

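The pictures show the stop near the left end, with the gripper on it at (195,130) in the wrist panel. Joint 3 has reached its limit because the 15° tilt sits too close to the base, so the last few millimetres weren't driven. I'll let go, reduce the tilt to 7° and push again.

Run:
```python
from h import *
p=np.array([.4068,-.0317,.0619]);q=rpy(179.3,13.7,-169.2)
g=p-q.apply([0,0,.019]);print("grip pt in stand",Rs.inv().apply(g-c))
Q=R.from_euler("z",YS,degrees=True)*R.from_euler("y",-7,degrees=True)*rpy(180,0,180)
G=st(-.0475,.110,.079)
plan([(tcp(G,Q),Q)],start=(p,q))
```

```text
grip pt in stand [-0.0477826   0.10923506  0.08035806]
rows 3 [0.23, 0.05, 0.13, 0.7, 6.7, -0.1]
```

Emit:
send_rows:
  plan:
    - [[0,0,0,0,0,0],[0,0,0,0,0,0],[0,0,0,0,0,0],[0.23,0.05,0.13,0.7,6.7,0],[0.23,0.05,0.13,0.7,6.7,0],[0.23,0.05,0.13,0.7,6.7,0],[0.23,0.05,0.13,0.7,6.7,0],[0.23,0.05,0.13,0.7,6.7,0]]
  fingers: 0.3

```text
clock: 6.27
tool_pos: [0.4087, -0.0299, 0.063]
orientation: [180.0, 7.8, -168.9]
force: [-0.5, -1.1, -0.3]
opening: 0.0262
gripper_force: 0.0
```

Run:
```python
from h import *
from plant import ctrl
o=ctrl.get_obs();p=o["tool_pos"];q=rpy(*o["orientation"])
print(o["clock"],o["opening"],o["force"],p,o["orientation"],o["joint_pos"]);print("g in stand",Rs.inv().apply(p-q.apply([0,0,.019])-c))
p=np.array([.4309,-.1591,.0598]);q=rpy(180,15,-169);print("g start",Rs.inv().apply(p-q.apply([0,0,.019])-c))
```

```text
6.2667 0.02621319439860736 [-0.50150842 -1.08925047 -0.33930155] [ 0.4087072  -0.02989299  0.06297295] [ 179.96684797    7.79504138 -168.94420815] [  25.68583731    1.58031787  -51.48231988    3.93098375  -29.44152872
 -107.92492457]
g in stand [-0.04364505  0.1108551   0.08179738]
g start [-0.04862572 -0.02020799  0.07815259]
```

Emit:
send_rows:
  plan:
    - [[0.3,0,0.3,0,0,0],[0.3,0,0.3,0,0,0],[0.3,0,0.3,0,0,0],[0.3,0,0.3,0,0,0],[0.3,0,0.3,0,0,0]]
  fingers: 0

```text
clock: 6.68
tool_pos: [0.4056, -0.0316, 0.0593]
orientation: [-179.9, 7.6, -168.9]
force: [5.7, -14.6, -3.7]
opening: 0.0123
gripper_force: 30.0
```

Emit:
send_rows:
  plan:
    - [[0,0,0,0,0,0],[0,0,0,0,0,0],[0,0.2,0,0,0,0],[0,0.3,0,0,0,0],[0,0.4,0,0,0,0],[0,0.4,0,0,0,0]]

```text
clock: 7.18
tool_pos: [0.4052, -0.0305, 0.0593]
orientation: [-179.7, 7.5, -168.8]
force: [30.7, -54.5, -17.9]
opening: 0.0124
gripper_force: 30.0
```

Emit:
send_rows:
  plan:
    - [[0,-0.4,0,0,0,0],[0,-0.4,0,0,0,0],[0,-0.4,0,0,0,0],[0,-0.4,0,0,0,0],[0,-0.4,-1.5,0,0,0],[0,-0.4,-4.5,0,0,0],[0,-0.4,-8,0,0,0],[0,-0.4,-11,0,0,0]]
  fingers: 0.3

```text
clock: 7.85
tool_pos: [0.3916, -0.0328, 0.1704]
orientation: [180.0, 7.7, -168.9]
force: [1.0, -0.1, 0.9]
opening: 0.0261
gripper_force: 0.0
```

Run:
```python
from h import *
from plant import ctrl
o=ctrl.get_obs();print(o["clock"],o["opening"],o["force"],o["tool_pos"],o["orientation"])
Rw=[]
for z,y in((0.05,0.0),):
    pass
w=ctrl.snapshot("wrist");s=ctrl.snapshot("scene");t=ctrl.snapshot("top")
for n,v in zip("wst",(w,s,t)): np.savez(f"pics/{n}3.npz",**v)
can=np.zeros((600,800,3),np.uint8)
can[:300,:400]=cv2.resize(w["img"][100:400,120:520,::-1],(400,300))
can[:360,410:800]=cv2.resize(s["img"][150:270,340:470,::-1],(390,360),interpolation=3)
can[310:600,:400]=cv2.resize(s["img"][235:323,250:371,::-1],(400,290),interpolation=3)
can[365:600,410:]=cv2.resize(t["img"][200:275,305:429,::-1],(390,235),interpolation=3)
cv2.imwrite("pics/m3.png",can)
```

```text
7.85 0.02612051763951284 [ 1.00025292 -0.09836594  0.86886867] [ 0.39158685 -0.03277763  0.17039993] [ 179.97739175    7.713427   -168.87188419]
```

View pics/m3.png

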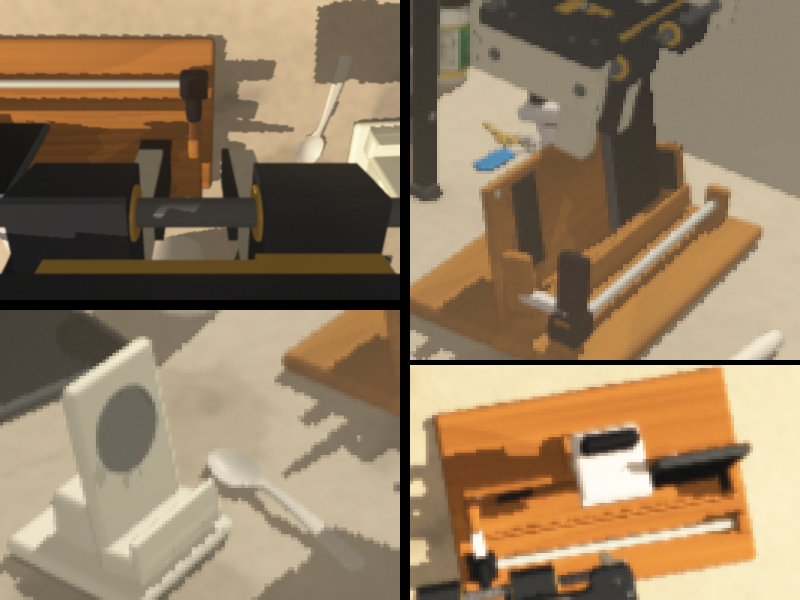

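Now the stop grip sits against the left end block: it is at (192,85) in the wrist panel with no rod to its left, and at (482,565) in the top panel. The charger's pad, ledge and lip show at the lower left. Next I'll take two wrist views over the charger.

Run:
```python
from h import *
W=dict(np.load("pics/w3.npz"));T=dict(np.load("pics/t3.npz"))
P=onz(W,(120+193,100+82),.089);print("stop grip in stand",Rs.inv().apply(P-c))
p=np.array([.3916,-.0328,.1704]);q=rpy(180,7.7,-168.9);Q=rpy(180,0,-167)
plan([((.41,.06,.26),Q),((.47,.20,.26),Q)],start=(p,q))
plan([((.41,.20,.26),Q)])
```

```text
stop grip in stand [-0.07268063  0.1097606   0.089     ]
rows 5 [-4.76, 8.75, -8.4, -0.1, 7.7, -1.9]
rows 6 [-9.0, 12.29, 0.0, 0.0, 0.0, 0.0]
rows 3 [5.85, 1.35, 0.0, 0.0, 0.0, 0.0]
```

Emit:
send_rows:
  plan:
    - [[-1,1.5,-8.4,0,7.7,-1.9],[-1.5,3,-8.4,0,7.7,-1.9],[-4.76,8.75,-8.4,0,7.7,-1.9],[-4.76,8.75,-8.4,0,7.7,-1.9],[-4.76,8.75,-8.4,0,7.7,-1.9],[-4.76,8.75,-8.4,0,7.7,-1.9]]
  fingers: 1

```text
clock: 8.5
tool_pos: [0.4106, 0.0614, 0.2574]
orientation: [-179.9, -0.1, -166.9]
force: [-0.1, -0.3, -0.9]
opening: 0.061
gripper_force: 0.0
```

Emit:
send_rows:
  plan:
    - [[-9,12.29,0,0,0,0],[-9,12.29,0,0,0,0],[-9,12.29,0,0,0,0],[-9,12.29,0,0,0,0],[-9,12.29,0,0,0,0],[-9,12.29,0,0,0,0]]

```text
clock: 9.0
tool_pos: [0.4702, 0.1999, 0.2559]
orientation: [-179.8, -0.2, -167.0]
force: [-1.0, -0.1, 0.4]
opening: 0.0875
gripper_force: 0.0
```

Run:
```python
from h import *
from plant import ctrl
o=ctrl.get_obs();print(o["tool_pos"],o["orientation"]);np.savez("pics/w4.npz",**ctrl.snapshot("wrist"))
```

```text
[0.47016017 0.1998918  0.25593461] [-179.79321243   -0.19519107 -166.97157662]
```

Emit:
send_rows:
  plan:
    - [[5.85,1.35,0,0,0,0],[5.85,1.35,0,0,0,0],[5.85,1.35,0,0,0,0]]

```text
clock: 9.3
tool_pos: [0.4074, 0.1975, 0.2578]
orientation: [-179.9, -0.0, -167.1]
force: [-0.4, -0.3, -0.4]
opening: 0.0875
gripper_force: 0.0
```

Run:
```python
from h import *
from plant import ctrl
o=ctrl.get_obs();print(o["tool_pos"],o["orientation"]);b=ctrl.snapshot("wrist");np.savez("pics/w5.npz",**b)
a=np.load("pics/w4.npz")
can=np.zeros((600,800,3),np.uint8)
for i,(v,z) in enumerate(((a,.05),(b,.05))):
    u=proj(v,(.455,.197,.06)).astype(int);x,y=u[0]-65,u[1]-95;x=max(0,min(x,510));y=max(0,min(y,200));print(i,u,x,y)
    can[:600,i*400:i*400+390]=cv2.resize(v["img"][y:y+200,x:x+130,::-1],(390,600),interpolation=3)
cv2.imwrite("pics/m4.png",can)
```

```text
[0.40744692 0.19746509 0.25777795] [-1.79928434e+02 -4.23215025e-02 -1.67057580e+02]
0 [316 164] 251 69
1 [305 217] 240 122
```

View pics/m4.png

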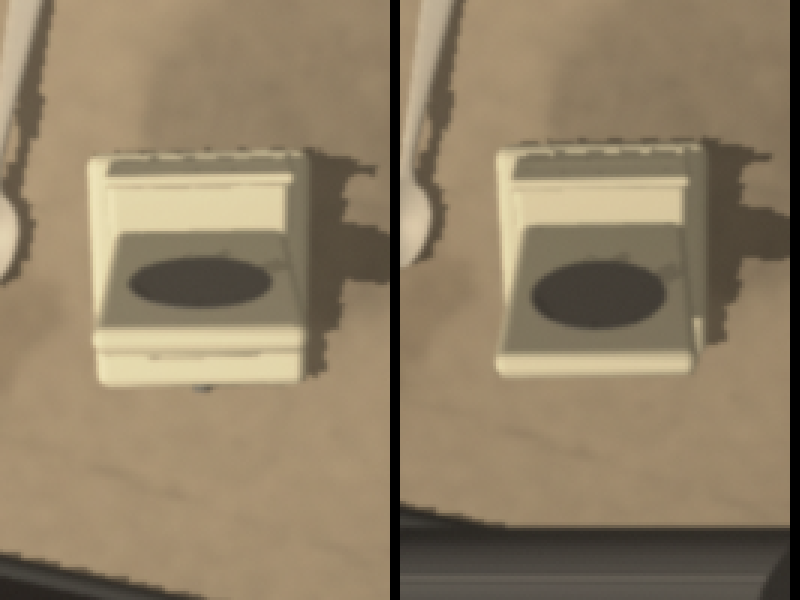

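Charger seen from two wrist poses. Left panel: ledge/pad junction at row 233 (columns 118–292), lip top at row 178, pad top front edge at row 328 (columns 95–305). Right panel: junction at row 226, lip top at row 181, pad top edge at row 352 (columns 97–292 after removing the panel offset).

Run:
```python
from h import *
np.set_printoptions(precision=4,suppress=True)
A=dict(np.load("pics/w4.npz"));B=dict(np.load("pics/w5.npz"))
a=lambda x,y:((x+.5)/3-.5+251,(y+.5)/3-.5+69);b=lambda x,y:((x+.5)/3-.5+240,(y+.5)/3-.5+122)
D={}
for n,p,q in(("junR",(118,233),(124,226)),("junL",(290,232),(284,226)),("lipR",(107,178),(114,181)),("lipL",(292,178),(288,181)),("topR",(95,328),(97,352)),("topL",(304,328),(292,352))):
    D[n],e=tri(A,a(*p),B,b(*q));print(n,D[n],round(e,4))
for n in("jun","lip","top"):
    d=D[n+"R"]-D[n+"L"];m=(D[n+"R"]+D[n+"L"])/2;print(n,"mid",m,"len",np.linalg.norm(d),"yaw",np.degrees(np.arctan2(d[0],-d[1])))
```

```text
junR [0.4463 0.1636 0.0313] 0.0002
junL [0.4306 0.2264 0.0359] 0.0013
lipR [0.426  0.1565 0.0421] 0.0005
lipL [0.4107 0.222  0.0431] 0.0001
topR [0.4628 0.1668 0.1183] 0.0001
topL [0.4483 0.2285 0.119 ] 0.0003
jun mid [0.4385 0.195  0.0336] len 0.06484809560321302 yaw 14.0928316511713
lip mid [0.4184 0.1892 0.0426] len 0.06721182208518431 yaw 13.16630779755429
top mid [0.4555 0.1977 0.1186] len 0.0633759103444446 yaw 13.286770171095243
```

```bash
cat >> h.py <<'E'
B0=R.from_matrix(np.array([[0,-1,0],[-1,0,0],[0,0,-1.]]).T)
def lean(yaw): return R.from_euler("z",yaw,degrees=True)*R.from_euler("y",10,degrees=True)*B0
U=np.array([np.sin(np.radians(10)),0,np.cos(np.radians(10))])
E
python3 - <<'E'
from h import *
Q=lean(YS);print(Q.as_euler("xyz",degrees=True))
G=st(*(np.array([-.0029,-.069,.0268])+.127*U));print(G,tcp(G,Q))
p=np.array([.4074,.1975,.2578]);q=rpy(180,0,-167.1)
plan([(tcp(G,Q,.12)+[-.0,0,.0],Q),(tcp(G,Q),Q)],start=(p,q))
E
```

```text
[170.    0.  -79.1]
[ 0.50185535 -0.19513335  0.15187058] [ 0.49861556 -0.19575723  0.13315924]
rows 8 [-1.1, -20.22, 0.32, -4.0, 3.8, -43.9]
rows 8 [13.25, -15.31, -0.56, -4.0, 3.9, -43.9]
rows 5 [0.0, -0.01, 12.0, 0.0, 0.0, 0.0]
```

Emit:
send_rows:
  plan:
    - [[-1.1,-20.22,0.32,-4,3.8,-43.9],[-1.1,-20.22,0.32,-4,3.8,-43.9],[-1.1,-20.22,0.32,-4,3.8,-43.9],[-1.1,-20.22,0.32,-4,3.8,-43.9],[-1.1,-20.22,0.32,-4,3.8,-43.9],[-1.1,-20.22,0.32,-4,3.8,-43.9],[-1.1,-20.22,0.32,-4,3.8,-43.9],[-1.1,-20.22,0.32,-4,3.8,-43.9]]
  fingers: 0.6

```text
clock: 10.02
tool_pos: [0.4668, 0.002, 0.2547]
orientation: [175.0, -2.1, -122.8]
force: [-0.0, 0.9, 0.6]
opening: 0.053
gripper_force: 0.0
```

Emit:
send_rows:
  plan:
    - [[13.25,-15.31,-0.56,-4,3.9,-43.9],[13.25,-15.31,-0.56,-4,3.9,-43.9],[13.25,-15.31,-0.56,-4,3.9,-43.9],[13.25,-15.31,-0.56,-4,3.9,-43.9],[13.25,-15.31,-0.56,-4,3.9,-43.9],[13.25,-15.31,-0.56,-4,3.9,-43.9],[13.25,-15.31,-0.56,-4,3.9,-43.9],[13.25,-15.31,-0.56,-4,3.9,-43.9]]

```text
clock: 10.68
tool_pos: [0.5221, -0.1914, 0.2513]
orientation: [169.9, -0.1, -79.0]
force: [-0.8, 0.8, -0.5]
opening: 0.0522
gripper_force: 0.0
```

Run:
```python
from h import *
from plant import ctrl
o=ctrl.get_obs();print(o["clock"],o["tool_pos"],o["orientation"],o["joint_pos"],o["opening"])
w=ctrl.snapshot("wrist");np.savez("pics/w6.npz",**w);cv2.imwrite("pics/w6.png",w["img"][:,:,::-1])
# predicted phone top corners for checking against the picture
for y in(-.105,-.031):
    for x in(-.0029-.0044,-.0029+.0044): print(proj(w,st(*(np.array([x,y,.0268])+.148*U))).round(1))
```

```text
10.6833 [ 0.52206544 -0.19141104  0.25129275] [ 1.69867618e+02 -7.16465767e-02 -7.89644453e+01] [  1.32004358  14.17645901  -6.57800339   1.80257126 -79.2290353
   9.21758194] 0.05218626821699957
[325.6 166.8]
[313.7 167.2]
[324.5 258.2]
[313.6 259.1]
```

View pics/w6.png

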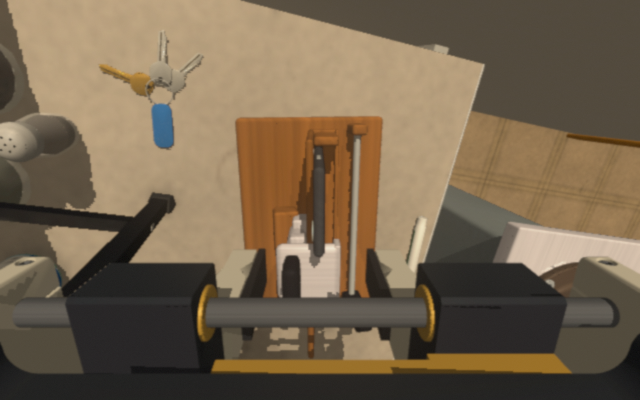

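The wrist view shows the phone's top edge at columns 314–325, rows 150–257, which matches the prediction (313–326, ending at row 258). The clamp plate is at (291, 257–297) and the keys at (160,85), clear of the motion. Descending to grip the phone.

Emit:
send_rows:
  plan:
    - [[0,0,2.5,0,0,0],[0,0,5,0,0,0],[0,0,7.5,0,0,0],[0,0,10,0,0,0],[0,0,11.5,0,0,0],[0,0,12,0,0,0],[0,0,12,0,0,0]]

```text
clock: 11.32
tool_pos: [0.5013, -0.1936, 0.1336]
orientation: [169.9, -0.1, -79.1]
force: [-0.4, -0.2, 0.9]
opening: 0.0527
gripper_force: 0.0
```

Emit:
send_rows:
  plan:
    - [[0,0,0,0,0,0],[0,0,0,0,0,0],[0,0,0,0,0,0],[0,0,0,0,0,0],[0,0,0,0,0,0],[0,0,0,0,0,0],[0,0,0,0,0,0],[0,0,0,0,0,0]]
  fingers: 0

```text
clock: 11.98
tool_pos: [0.4994, -0.1943, 0.1348]
orientation: [169.6, -0.1, -79.0]
force: [-9.3, 0.6, 10.8]
opening: 0.009
gripper_force: 30.0
```

Run:
```python
from h import *
W=dict(np.load("pics/w6.npz"));g=W["img"].max(2)
print(g[250:302:3,276:310:2])
for y in(-.022,.022):
    for x in(-.007,.007): print(proj(W,st(.0445+x,y,.179)).round(1))
```

```text
[[136 185 203 214 215 218 218 219 220 221 222 222 223 224 225 226 217]
 [133 180 198 208 210 210 210 210 211 210 210 211 211 211 212 210 210]
 [142 177 194 204 196 115  67  56  55  57  75 169 204 206 206 206 203]
 [141 175 194 204 140  51  45  46  46  46  45  75 187 209 209 210 197]
 [139 172 190 185  81  44  45  44  45  46  45  48 168 204 206 205 195]
 [132 167 188 134  48  44  46  46  47  48  44  47 148 205 207 208 207]
 [132 165 187 124  44  45  45  46  46  47  44  46 131 201 203 203 204]
 [129 159 172  79  47  48  51  50  52  48  46  45 124 199 203 204 204]
 [129 156 170  69  45  48  51  51  51  47  46  44 121 199 203 204 204]
 [130 155 168  65  44  45  46  47  46  46  45  43 109 202 207 207 206]
 [117 147 162  66  46  45  45  47  47  45  45  43 106 199 201 202 201]
 [111 144 160  66  43  44  46  46  46  44  44  45 110 199 203 204 203]
 [108 137 156  69  44  43  45  45  45  44  45  43 105 195 199 199 200]
 [109 132 122  62  42  43  46  45  44  44  45  43 106 195 199 201 200]
 [107 130 123  68  41  43  46  45  45  45  44  42 107 198 201 203 202]
 [131 111 151 102  42  43  45  44  43  43  42  41 106 196 200 200 200]
 [ 79  73  79  72  68  69  69  69  68  69  70  68  74  89  89  89  90]
 [ 81  81  81  80  80  81  82  81  81  81  81  82  83  82  82  82  82]]
[302.  274.3]
[284.  275.9]
[302.6 321.9]
[285.5 323.8]
```

Emit:
send_rows:
  plan:
    - [[0,0,-0.7,0,0,0],[0,0,-1.7,0,0,0],[0,0,-3,0,0,0],[0,0,-4.3,0,0,0],[0,0,-5.6,0,0,0],[0.3,0,-6.6,0,0,0],[0.5,0,-7,0,0,0],[0.5,0,-7,0,0,0]]

```text
clock: 12.65
tool_pos: [0.5128, -0.1965, 0.2033]
orientation: [169.7, -0.1, -79.0]
force: [-5.9, 0.3, 3.4]
opening: 0.0091
gripper_force: 30.0
```

Run:
```python
from h import *
from plant import ctrl
o=ctrl.get_obs();print(o["clock"],o["tool_pos"],o["orientation"],o["opening"],o["force"])
p,q=load();p=p+q.apply([.005,0,-.07]);print("cmd",p)
Qc=lean(13.);Rc=R.from_euler("z",13,degrees=True)
O=np.array([.4347,.1932,.032])+Rc.apply([-.0025,0,0])
G=O+Rc.apply(.128*U);print(tcp(G,Qc))
P2=p+Rs.apply([-.12,0,.06])
plan([(P2,q),(tcp(G,Qc,.14),Qc),(tcp(G,Qc,.010),Qc)],start=(p,q),step=.030)
```

```text
12.65 [ 0.51280256 -0.19645679  0.20331615] [ 1.69710649e+02 -5.07687651e-02 -7.90237753e+01] 0.009069046247089704 [-5.94114696  0.28660871  3.41449485]
cmd [ 0.5115487  -0.19838087  0.20213186]
[0.45070661 0.19689542 0.13934405]
rows 6 [-0.01, 12.86, -3.82, 0.0, 0.0, 0.0]
rows 9 [-20.02, -7.73, -2.13, 0.0, 0.2, -1.0]
rows 9 [-19.87, -8.07, -2.21, 0.0, 0.2, -1.0]
rows 6 [-0.02, -0.01, 13.0, 0.0, 0.0, 0.0]
```

Emit:
send_rows:
  plan:
    - [[0,2,-0.6,0,0,0],[0,4.5,-1.4,0,0,0],[0,7.5,-2.3,0,0,0],[0,10,-3,0,0,0],[0,12,-3.6,0,0,0],[0,12.86,-3.82,0,0,0],[0,12.86,-3.82,0,0,0]]

```text
clock: 13.23
tool_pos: [0.3964, -0.2192, 0.2643]
orientation: [170.1, -0.1, -79.0]
force: [-0.6, 0.0, -1.3]
opening: 0.0087
gripper_force: 30.0
```

Emit:
send_rows:
  plan:
    - [[-2,-0.8,-0.2,0,0,0],[-5,-1.9,-0.5,0,0,0],[-8,-3.1,-0.9,0,0,-0.3],[-11,-4.2,-1.2,0,0,-0.5],[-14,-5.4,-1.5,0,0,-0.7],[-17,-6.6,-1.8,0,0,-0.9],[-20.02,-7.73,-2.13,0,0.2,-1],[-20.02,-7.73,-2.13,0,0.2,-1]]

```text
clock: 13.9
tool_pos: [0.4392, -0.0026, 0.2695]
orientation: [170.0, -0.1, -77.8]
force: [-0.2, -0.1, -1.8]
opening: 0.0087
gripper_force: 30.0
```

Emit:
send_rows:
  plan:
    - [[-3,-1.2,-0.3,0,0,0],[-6,-2.4,-0.7,0,0,0],[-9,-3.7,-1,0,0,-0.3],[-12,-4.9,-1.3,0,0,-0.5],[-15,-6.1,-1.7,0,0,-0.7],[-18,-7.3,-2,0,0,-0.9],[-19.87,-8.07,-2.21,0,0.2,-1],[-19.87,-8.07,-2.21,0,0.2,-1]]

```text
clock: 14.57
tool_pos: [0.4784, 0.2087, 0.2757]
orientation: [169.9, -0.2, -76.8]
force: [0.6, -0.8, -1.4]
opening: 0.009
gripper_force: 30.0
```

Run:
```python
from h import *
from plant import ctrl
np.set_printoptions(precision=4,suppress=True)
o=ctrl.get_obs();print(o["clock"],o["tool_pos"],o["orientation"],o["opening"],o["force"]);p=o["tool_pos"];q=rpy(*o["orientation"])
Rc=R.from_euler("z",13,degrees=True)
print("G charger frame",Rc.inv().apply(p-q.apply([0,0,.019])))
w=ctrl.snapshot("wrist");s=ctrl.snapshot("scene");np.savez("pics/w7.npz",**w);np.savez("pics/s7.npz",**s)
# phone bottom corners expected at 128mm below grasp point, vs dark mask in scene
G=p-q.apply([0,0,.019]);u=-q.apply([0,0,1]);yx=q.apply([1,0,0])
for a in(-.037,.037):
    for h in(.020,-.128): print("exp",a,h,proj(s,G+u*h+yx*a).round(1))
m=cv2.inRange(s["img"],(0,0,0),(75,75,75));pts=[proj(s,G+u*h+yx*a) for a in(-.045,.045) for h in(-.02,-.14)]
x,y,W,H=cv2.boundingRect(np.float32(pts));roi=m[y:y+H,x:x+W]
cc=max(cv2.findContours(roi,0,1)[0],key=cv2.contourArea);print("roi",x,y,W,H,"box",(cv2.boxPoints(cv2.minAreaRect(cc))+[x,y]).round(1).tolist())
```

```text
14.5667 [0.4784 0.2087 0.2757] [169.9091  -0.1814 -76.7849] 0.008998398582716829 [ 0.5754 -0.8391 -1.4097]
G charger frame [0.5164 0.0958 0.2945]
exp -0.037 0.02 [241.  149.6]
exp -0.037 -0.128 [261.6 237.5]
exp 0.037 0.02 [274.3 136.8]
exp 0.037 -0.128 [291.2 219.4]
roi 243 158 53 89 box [[243.0, 158.0], [292.0, 158.0], [292.0, 246.0], [243.0, 246.0]]
```

```bash
cat >> h.py <<'E'
Rc=R.from_euler("z",13,degrees=True);Qc=lean(13.)
def goc(dx,h,dy=0,start=None,**k):
    "phone bottom h above ledge along lean, dx from seat in charger x"
    G=np.array([.4347,.1932,.032])+Rc.apply(np.array([dx,dy,0])+(.128+h)*U);plan([(tcp(G,Qc),Qc)],start=start,**k)
def meas():
    from plant import ctrl
    o=ctrl.get_obs();print(round(o["clock"],2),o["tool_pos"].round(4),o["orientation"].round(2),"op",round(o["opening"],4),"F",o["force"].round(1));return o["tool_pos"],rpy(*o["orientation"])
E
python3 - <<'E'
from h import *
s=meas();goc(-.0025,.10,start=s);goc(-.0025,.012)
E
```

```text
14.67 [0.4776 0.2057 0.2761] [169.87  -0.21 -76.85] op 0.0088 F [ 0.3  0.1 -1. ]
rows 3 [0.24, 0.39, 3.96, 0.1, -0.2, 0.1]
rows 4 [-0.01, 0.0, 8.8, 0.0, 0.0, 0.0]
```

Emit:
send_rows:
  plan:
    - [[0.1,0.2,1,0,0,0],[0.2,0.35,3,0,0,0],[0.24,0.39,3.96,0,-0.2,0],[0.24,0.39,3.96,0,-0.2,0],[0.24,0.39,3.96,0,-0.2,0],[0.24,0.39,3.96,0,-0.2,0],[0.24,0.39,3.96,0,-0.2,0],[0.24,0.39,3.96,0,-0.2,0]]

```text
clock: 15.33
tool_pos: [0.4681, 0.1998, 0.2399]
orientation: [170.1, 0.1, -77.0]
force: [1.1, -0.3, -1.9]
opening: 0.009
gripper_force: 30.0
```

Run:
```python
from h import *
s=meas();goc(-.0025,.012,start=s)
```

```text
15.33 [0.4681 0.1998 0.2399] [ 1.7006e+02  7.0000e-02 -7.6990e+01] op 0.009 F [ 1.1 -0.3 -1.9]
rows 4 [-0.09, -0.01, 9.01, -0.1, 0.1, 0.0]
```

Emit:
send_rows:
  plan:
    - [[0,0,1.5,0,0,0],[-0.09,0,3.5,0,0,0],[-0.09,0,5.5,0,0,0],[-0.09,0,7.5,0,0,0],[-0.09,0,8.6,0,0,0],[-0.09,0,9,0,0,0],[-0.09,0,9,0,0,0],[-0.09,0,9,0,0,0]]

```text
clock: 16.0
tool_pos: [0.4529, 0.1974, 0.1515]
orientation: [170.1, 0.0, -77.0]
force: [-0.2, -0.4, -0.2]
opening: 0.0089
gripper_force: 30.0
```

Run:
```python
from h import *
s=meas();goc(-.0025,.0,start=s)
from plant import ctrl
q=s[1];G=s[0]-q.apply([0,0,.019]);u=-q.apply([0,0,1]);yx=q.apply([1,0,0])
v=ctrl.snapshot("scene");np.savez("pics/s8.npz",**v);im=v["img"]
for a in(-.03,-.01): # intensity profile down the phone face near the bottom
    print(a,[(h,proj(v,G+u*h/1000+yx*a).round(0).astype(int).tolist(),int(im[tuple(proj(v,G+u*h/1000+yx*a).round(0).astype(int)[::-1])].max())) for h in range(-100,-150,-5)])
```

```text
16.0 [0.4529 0.1974 0.1515] [ 1.7005e+02  5.0000e-02 -7.6950e+01] op 0.0089 F [-0.2 -0.4 -0.2]
rows 2 [0.01, 0.01, 1.23, -0.1, 0.0, 0.1]
-0.03 [(-100, [280, 287], 86), (-105, [281, 289], 78), (-110, [281, 292], 88), (-115, [282, 294], 80), (-120, [283, 297], 76), (-125, [283, 299], 81), (-130, [284, 302], 146), (-135, [284, 304], 159), (-140, [285, 306], 152), (-145, [285, 309], 188)]
-0.01 [(-100, [288, 281], 70), (-105, [289, 283], 71), (-110, [289, 286], 72), (-115, [290, 288], 72), (-120, [290, 291], 73), (-125, [291, 293], 73), (-130, [291, 296], 142), (-135, [292, 298], 158), (-140, [292, 300], 152), (-145, [293, 303], 234)]
```

Emit:
send_rows:
  plan:
    - [[0,0,0.3,0,0,0],[0,0,0.6,0,0,0],[0,0,0.9,0,0,0],[0,0,1.1,0,0,0],[0,0,1.1,0,0,0],[0,0,1.1,0,0,0]]

```text
clock: 16.55
tool_pos: [0.4502, 0.1966, 0.1397]
orientation: [170.0, 0.0, -77.0]
force: [0.7, 0.5, -0.8]
opening: 0.0089
gripper_force: 30.0
```

Emit:
send_rows:
  plan:
    - [[0,0,0.1,0,0,0],[0,0,0.2,0,0,0],[0,0,0.2,0,0,0],[0,0,0.2,0,0,0]]

```text
clock: 16.88
tool_pos: [0.4503, 0.1968, 0.1385]
orientation: [170.0, 0.0, -77.0]
force: [-1.7, 0.8, 4.7]
opening: 0.0089
gripper_force: 30.0
```

Emit:
send_rows:
  plan:
    - [[0,-0.1,0,0,0,0],[0,-0.2,0,0,0,0],[0,-0.25,0,0,0,0],[0,-0.25,0,0,0,0]]

```text
clock: 17.22
tool_pos: [0.4518, 0.197, 0.1382]
orientation: [169.9, 0.0, -77.0]
force: [-4.1, 1.1, 9.9]
opening: 0.0088
gripper_force: 30.0
```

Emit:
send_rows:
  plan:
    - [[0,0,-0.05,0,0,0],[0,0,-0.05,0,0,0],[0,0,-0.05,0,0,0],[0,0,-0.05,0,0,0],[0,0,-0.05,0,0,0],[0,0,-0.05,0,0,0]]
  fingers: 0.4

```text
clock: 17.72
tool_pos: [0.4524, 0.1971, 0.1377]
orientation: [170.0, 0.0, -77.0]
force: [0.4, 0.7, -0.2]
opening: 0.0342
gripper_force: 0.0
```

Emit:
send_rows:
  plan:
    - [[0,0,-1,0,0,0],[0,0,-3,0,0,0],[0,0,-6,0,0,0],[0,0,-9,0,0,0],[0,0,-12,0,0,0],[0,0,-12,0,0,0],[0,0,-12,0,0,0]]

```text
clock: 18.3
tool_pos: [0.4739, 0.2024, 0.2584]
orientation: [170.2, 0.1, -77.0]
force: [1.0, -1.3, -1.0]
opening: 0.0347
gripper_force: 0.0
```

Run:
```python
from h import *
from plant import ctrl
s0=meas();v=ctrl.snapshot("scene");np.savez("pics/s9.npz",**v);im=v["img"]
def P(y,h,n=-.0045): # phone front face if seated
    return np.array([.4347,.1932,.0315])+Rc.apply(np.array([0,y,0])+h*U+np.array([.985,0,-.174])*n)
q=[proj(v,P(y,h)) for y,h in((.037,0),(-.037,0),(-.037,.148),(.037,.148))];print("expected",np.round(q,1).tolist())
m=cv2.inRange(im,(0,0,0),(110,110,110));x,y,W,H=cv2.boundingRect(np.float32(q));x-=12;y-=12;W+=24;H+=24
for r in range(y,y+H,5): print(r,"".join("#" if k<100 else "." for k in im[r,x:x+W].max(1)),x)
# clamp move
Qs=lean(YS)
```

```text
18.3 [0.4739 0.2024 0.2584] [ 1.7022e+02  1.4000e-01 -7.6980e+01] op 0.0347 F [ 1.  -1.3 -1. ]
expected [[283.0, 309.0], [309.6, 287.5], [295.3, 214.5], [265.7, 232.1]]
202 ..................................................................... 253
207 ..................................................................... 253
212 ..................................................................... 253
217 ..................................................................... 253
222 .................................##########.......................... 253
227 .#########...............###################......................... 253
232 ##############.##############################........................ 253
237 ##############################################....................... 253
242 ###############################################...................... 253
247 ################################################..................... 253
252 #################################################.................... 253
257 ###############.##################################...................
[... 240 characters left out ...]
77 ......................################################............... 253
282 .......................################################.............. 253
287 ........................################################............. 253
292 .........................##########################.................. 253
297 ...........................##################........................ 253
302 ............................############............................. 253
307 .............................#####................................... 253
312 ..................................................................... 253
317 ..................................................................... 253
```

The phone is seated on the charger: its mask corners, about (283,308) and (309,288), match the expected seated pose. Now the clamp.

Run:
```python
from h import *
s=meas();Q=lean(YS);G=st(.0445,.0,.169);print(tcp(G,Q))
plan([(tcp(G,Q,.09),Q)],start=s,step=.03)
```

```text
18.35 [0.4729 0.2019 0.2568] [ 1.7006e+02  9.0000e-02 -7.6990e+01] op 0.0349 F [-0.4 -0.2 -1. ]
[ 0.51045737 -0.12320914  0.15028865]
rows 7 [16.29, 0.88, 1.04, 0.0, -0.1, 1.0]
rows 7 [16.31, 0.6, 1.0, -0.1, -0.2, 1.1]
```

Emit:
send_rows:
  plan:
    - [[3,0.1,0,0,0,0],[6,0.3,0.2,0,0,0.3],[9,0.5,0.5,0,0,0.6],[12,0.7,0.8,0,0,0.8],[15,0.8,1,0,0,1],[16.29,0.88,1.04,0,-0.1,1],[16.29,0.88,1.04,0,-0.1,1]]
  fingers: 0.5

```text
clock: 18.93
tool_pos: [0.4987, 0.0383, 0.2463]
orientation: [169.8, -0.1, -78.1]
force: [-0.7, 0.6, -0.8]
opening: 0.0439
gripper_force: 0.0
```

Emit:
send_rows:
  plan:
    - [[3,0.1,0.2,0,0,0],[6,0.2,0.4,0,0,0.3],[9,0.3,0.6,0,0,0.6],[12,0.4,0.8,0,0,0.8],[15,0.5,0.9,0,0,1],[16.31,0.6,1,0,-0.2,1.1],[16.31,0.6,1,0,-0.2,1.1],[16.31,0.6,1,0,-0.2,1.1]]

```text
clock: 19.6
tool_pos: [0.5255, -0.1203, 0.2378]
orientation: [169.9, -0.0, -79.2]
force: [0.5, -0.3, -0.4]
opening: 0.0437
gripper_force: 0.0
```

Run:
```python
from h import *
from plant import ctrl
v=ctrl.snapshot("wrist");s=meas();Q=lean(YS);G=st(.0445,.0,.169)
plan([(tcp(G,Q,.0),Q)],start=s,step=.03)
np.savez("pics/w9.npz",**v);top=np.array([.0445,0,.169])+.010*U
for y in(-.022,.022):
    for x in(-.007,.007): print(proj(v,st(*(top+[x*.985,y,-x*.174]))).round(1))
g=v["img"].max(2)
for r in range(180,300,6): print(r,"".join("#" if k<70 else ("+" if k<150 else ".") for k in g[r,280:360]))
```

```text
19.65 [ 0.5256 -0.1197  0.238 ] [ 1.6994e+02 -1.0000e-02 -7.9110e+01] op 0.0441 F [-0.8  0.   0. ]
rows 4 [0.05, 0.0, 8.91, 0.1, 0.0, 0.0]
[325.7 192.8]
[305.1 192.8]
[325.2 251.4]
[305.8 251.4]
180 ......++++.....................+++++............................................
186 .......++++....+.........+###############++.....................................
192 .......++++....+.......++#################+.....................................
198 .......++++++++++.....++##################++....................................
204 ........+++++++++.....++##################++....................................
210 ...........++++++....+++##################++....................................
216 .........++++++++...++++##################++....................................
222 .......+++++++++++..++++##################++....................................
228 .+++++..++++++++++.+++++##################++....................................
234 ++++++..++++++++++++++++###################+++++++++++++++++++++++++++++++++++++
240 ++++++..+++++++++++++++++##################+++++++++++++++..........++++++......
246 ++++++..++++++++++++++++++++++++++++++++++++++++++...++++++..........+++++......
252 ++++++...+++++++++++++++++++++++++++++++++++++++++++++++++..........++++.....++#
258 ++++++..++++++++++++++++++++++++++++++++++++++++++++++++++++++++++++++++....++##
264 ++++++..+++++++++++++++++++++++++++++++++++++++++++++++#############+.........+#
270 +++++++++++++++++++++++++++++++++++++++++++++++++++++++##############+++++++++##
276 ............+++++++++++++++++++++++++++++++++++++++++++................++++++###
282 ............+++++++++++.........+++++++++++++++++++++++++++++++++.........+++###
288 .............++++++++++........+++++++++++++++++++++++++++++..............+++++#
294 ................................++++++++++....+++++++++++.................++++++
```

Emit:
send_rows:
  plan:
    - [[0,-0.15,2,0,0,0],[0,-0.15,4,0,0,0],[0,-0.15,6,0,0,0],[0,-0.15,7.7,0,0,0],[0,-0.15,8.6,0,0,0],[0,-0.15,8.9,0,0,0],[0,-0.15,8.9,0,0,0],[0,-0.15,8.9,0,0,0]]

```text
clock: 20.32
tool_pos: [0.5128, -0.1227, 0.1515]
orientation: [170.1, -0.1, -79.0]
force: [-0.1, 0.0, 0.5]
opening: 0.0437
gripper_force: 0.0
```

Emit:
send_rows:
  plan:
    - [[0,0,0,0,0,0],[0,0,0,0,0,0],[0,0,0,0,0,0],[0,0,0,0,0,0],[0,0,0,0,0,0],[0,0,0,0,0,0],[0,0,0,0,0,0]]
  fingers: 0

```text
clock: 20.9
tool_pos: [0.5123, -0.1231, 0.1508]
orientation: [170.0, -0.0, -79.1]
force: [0.7, -0.2, 0.7]
opening: 0.0139
gripper_force: 30.0
```

Run:
```python
from h import *
p,q=meas();print(Rs.inv().apply(p-c))
```

```text
20.9 [ 0.5123 -0.1231  0.1508] [ 1.7002e+02 -4.0000e-02 -7.9090e+01] op 0.0139 F [ 0.7 -0.2  0.7]
[ 0.04304476 -0.00025003  0.15076224]
```

Gripped with the opening at 13.9 mm and no side force. Now I'll pull 50 mm along the lean.

Emit:
send_rows:
  plan:
    - [[0,0,-0.4,0,0,0],[0,0,-1,0,0,0],[0,0,-1.8,0,0,0],[0,0,-2.6,0,0,0],[0,0,-3.4,0,0,0],[0,0,-4.2,0,0,0],[0,0,-4.8,0,0,0],[0,0,-5,0,0,0]]

```text
clock: 21.57
tool_pos: [0.5208, -0.1213, 0.2005]
orientation: [170.0, -0.0, -79.1]
force: [4.6, -3.9, -12.3]
opening: 0.0141
gripper_force: 30.0
```

Emit:
send_rows:
  plan:
    - [[0,0,0,0,0,0],[0,0,0,0,0,0],[0,0,0,0,0,0],[0,0,0,0,0,0],[0,0,0,0,0,0],[0,0,0,0,0,0]]

```text
clock: 22.07
tool_pos: [0.5207, -0.1214, 0.1994]
orientation: [170.0, -0.0, -79.1]
force: [5.3, -2.5, -11.7]
opening: 0.014
gripper_force: 30.0
```

Run:
```python
from h import *
from plant import ctrl
p,q=meas();d=Rs.inv().apply(p-np.array([.5123,-.1231,.1508]));print("travel",d,d@U)
for n in("scene","wrist","top"): np.savez(f"pics/{n}F.npz",**ctrl.snapshot(n))
v=np.load("pics/sceneF.npz");im=v["img"].astype(int)
# sample rod: rod axis from grip point downwards, below the head
G=p-q.apply([0,0,.019]);u=-q.apply([0,0,1])
for h in range(-22,-125,-4):
    a=proj(v,G+u*h/1000).round().astype(int);print(h,a.tolist(),im[a[1],a[0]-4:a[0]+5].max(1).tolist())
```

```text
22.07 [ 0.5207 -0.1214  0.1994] [ 1.6998e+02 -3.0000e-02 -7.9100e+01] op 0.014 F [  5.3  -2.5 -11.7]
travel [8.52219620e-03 8.85330545e-05 4.86198007e-02] 0.049361020553220336
-22 [384, 157] [62, 61, 62, 62, 64, 79, 109, 118, 119]
-26 [384, 159] [63, 62, 63, 63, 63, 63, 61, 72, 84]
-30 [384, 161] [63, 64, 62, 63, 84, 118, 127, 140, 184]
-34 [384, 163] [122, 122, 129, 140, 142, 142, 142, 203, 209]
-38 [384, 164] [146, 147, 146, 147, 146, 146, 171, 203, 209]
-42 [384, 166] [151, 150, 150, 151, 151, 151, 155, 155, 156]
-46 [385, 168] [146, 146, 147, 147, 147, 148, 148, 149, 148]
-50 [385, 169] [147, 125, 121, 130, 131, 132, 132, 145, 144]
-54 [385, 171] [148, 128, 125, 127, 127, 126, 123, 121, 127]
-58 [385, 173] [148, 122, 133, 139, 143, 143, 142, 138, 120]
-62 [385, 175] [149, 103, 131, 139, 141, 143, 142, 138, 109]
-66 [386, 176] [134, 134, 138, 141, 144, 142, 139, 115, 145]
-70 [386, 178] [149, 135, 137, 140, 143, 143, 140, 143, 148]
-74 [386, 180] [153, 134, 136, 139, 143, 143, 141, 143, 148]
-78 [386, 181] [200, 144, 136, 140, 143, 143, 141, 141, 148]
-82 [386, 183] [217, 166, 138, 139, 142, 144, 142, 139, 127]
-86 [387, 185] [182, 141, 138, 142, 143, 143, 140, 171, 195]
-90 [387, 186] [181, 141, 137, 142, 143, 143, 139, 159, 211]
-94 [387, 188] [195, 144, 137, 141, 143, 143, 130, 125, 201]
-98 [387, 190] [144, 133, 137, 132, 167, 176, 184, 202, 182]
-102 [387, 192] [146, 150, 155, 158, 158, 157, 157, 156, 155]
-106 [388, 193] [151, 155, 158, 158, 157, 157, 158, 155, 162]
-110 [388, 195] [152, 152, 155, 158, 158, 161, 182, 186, 179]
-114 [388, 196] [151, 152, 154, 152, 174, 182, 188, 173, 149]
-118 [388, 198] [143, 137, 128, 139, 168, 150, 135, 130, 129]
-122 [388, 200] [124, 123, 121, 119, 130, 131, 130, 130, 130]
```

Emit:
send_rows:
  plan:
    - [[0,0,-0.03,0,0,0],[0,0,-0.06,0,0,0],[0,0,-0.06,0,0,0],[0,0,-0.06,0,0,0],[0,0,-0.06,0,0,0]]

```text
clock: 22.63
tool_pos: [0.5207, -0.1214, 0.2]
orientation: [170.0, -0.0, -79.1]
force: [5.2, -3.0, -12.0]
opening: 0.014
gripper_force: 30.0
```

Run:
```python
from h import *
from plant import ctrl
p,q=meas();d=Rs.inv().apply(p-np.array([.5123,-.1231,.1508]));print("travel",d@U)
a=np.load("pics/scene0.npz");b=ctrl.snapshot("scene")
H=np.array([.0445,0,.169])-.022*U+[-.040,0,.002]
for y in(-.025,0,.025):
    A=st(*(H+[0,y,0]));e=[proj(b,A+Rs.apply(k*U))-proj(a,A) for k in(.045,.05,.055)]
    x0,y0=proj(a,A).round().astype(int);t=a["img"][y0-6:y0+9,x0-8:x0+9]
    r=cv2.matchTemplate(b["img"][y0-45:y0+20,x0-25:x0+25],t,cv2.TM_CCOEFF_NORMED);_,s,_,l=cv2.minMaxLoc(r)
    print(y,(x0,y0),"exp",np.round(e,1).tolist(),"got",(l[0]-25+8,l[1]-45+6),round(s,2))
```

```text
22.63 [ 0.5207 -0.1214  0.2   ] [ 1.6998e+02 -3.0000e-02 -7.9100e+01] op 0.014 F [  5.2  -3.  -12. ]
travel 0.049901064767052104
-0.025 (np.int64(408), np.int64(179)) exp [[-1.8, -19.6], [-2.0, -21.8], [-2.2, -24.0]] got (-3, -22) 0.89
0 (np.int64(402), np.int64(183)) exp [[-1.9, -19.9], [-2.2, -22.2], [-2.4, -24.4]] got (-2, -22) 0.86
0.025 (np.int64(396), np.int64(186)) exp [[-2.1, -20.2], [-2.3, -22.5], [-2.5, -24.8]] got (-1, -22) 0.88
```

The head moved 22 px, which matches 50 mm, so nothing slipped. Handing in.

```bash
python3 -c "
from plant import ctrl
print(ctrl.close_job())"
```

```text
the job is handed in; nothing more can be done
None
```

The stop is fully open and the phone stands released on the charger; I handed in at 22.6 s with the clamp held 50 mm out (measured by travel; the ring itself was hidden from the cameras), after the push against the stop's end reached about 65 N at the wrist.

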